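Load and close a cake carrier on the locating fixture

TASK

Pack the cake carrier on the steel fixture: register the white board down onto both dowels, stand every mini cake from the sheet pan upright on a grey mark of its own, centred on it, then lower the grey frame around them onto the same two dowels so it sits flat on the board, and finally set the steel lid on the frame so it sits fully seated and level. Leave everything else on the bench where it is.

Things in the scene. Friction and masses are not known exactly. Their poses are not given: they have to be found in the camera images.
- station: Fixed dark steel fixture, a slab 230 x 150 x 18 mm with two upright bright steel dowels on its top at x = -84 and +84 mm, y = 0: 10 mm diameter, 34 mm tall, the last 6 mm tapering to 5 mm across. Origin: centre of the slab's underside; x along its length, z up.
- board: Loose white plastic board, 200 x 130 x 12 mm, 0.35 kg: two 13 mm through holes at x = -84 and +84 mm, y = 0; four grey 42 mm discs on top; upright grip fin in the middle, 34 mm along x, 10 mm thick in y, from 12 to 46 mm up. Origin: centre of its underside; x along its length, z up. Either way round fits. Seated, it lies on the fixture's slab, origin 18 mm above the fixture's.
- spot0 (a point): Centre of a grey cake mark on the board's top, at board x = -36 mm, y = -32 mm, z = 12 mm.
- spot1 (a point): Centre of a grey cake mark on the board's top, at board x = -36 mm, y = 32 mm, z = 12 mm.
- spot2 (a point): Centre of a grey cake mark on the board's top, at board x = 36 mm, y = -32 mm, z = 12 mm.
- spot3 (a point): Centre of a grey cake mark on the board's top, at board x = 36 mm, y = 32 mm, z = 12 mm.
- frame: Loose grey plastic frame, 0.35 kg: open wall 136 x 128 mm outside, 126 x 118 inside, 56 high. End ears 8 mm thick, out to x = +-102, 13 mm holes at x = +-84, y = 0. Carrying bar along x at y = 0, 10 mm wide, 38 to 48 mm up, joins the end walls. Origin: centre of the opening at the lower edge, z up. Either way round fits. Seated on the board, cakes and fin inside, origin 12 mm above the board's.
- lid: Loose steel lid, 0.3 kg: plate 138 x 130 x 6 mm; lip below, 121 x 113 mm, 6 mm deep, drops inside the frame's wall; black bar handle on top, 60 mm along x, 12 mm thick in y, 12 to 37 mm above the origin. Origin: centre of the lip's lower edge; x along the longer side, z up. Rests on its lip. Seated either way round: plate on the frame's rim, origin 50 mm above the frame's.
- pan: Fixed shallow steel sheet pan, 190 x 135 mm, with a 3 mm floor and a rim 9 mm high, on which the cakes stand at the start. Origin: centre of its underside; x along its length. At the start the cakes stand near x = -46 or +46 mm, y = -31 or +31 mm.
- cake0: One of the three or four deep-chilled mini cakes, hard, brown with a cream band: an upright cylinder 40 mm in diameter, 24 mm high, 45 g. Origin: centre of its underside. None if absent from the start.
- cake1: One of the three or four deep-chilled mini cakes, hard, brown with a cream band: an upright cylinder 40 mm in diameter, 24 mm high, 45 g. Origin: centre of its underside. None if absent from the start.
- cake2: One of the three or four deep-chilled mini cakes, hard, brown with a cream band: an upright cylinder 40 mm in diameter, 24 mm high, 45 g. Origin: centre of its underside. None if absent from the start.
- cake3: One of the three or four deep-chilled mini cakes, hard, brown with a cream band: an upright cylinder 40 mm in diameter, 24 mm high, 45 g. Origin: centre of its underside. None if absent from the start.
- cake_ring: Bystander, not part of the job: empty steel cake ring, 76 mm diameter, 45 mm high. Origin at its underside.
- bowl: Bystander, not part of the job: small steel bowl, 100 mm diameter, 40 mm high. Origin at its underside.
- spatula: Bystander, not part of the job: spatula lying flat. Origin at its underside.
- carton_a: Bystander, not part of the job: small carton, 80 x 110 x 60 mm. Origin at its underside.
- jar: Bystander, not part of the job: amber jar, 60 mm diameter, 70 mm high. Origin at its underside.
- carton_b: Bystander, not part of the job: carton, 90 x 90 x 70 mm. Origin at its underside.
- tub: Bystander, not part of the job: white plastic tub, 90 mm diameter, 70 mm high. Origin at its underside.
There are look-alikes about, which are no part of the job. What is shaped like the cake0 but blue is not meant. Leave any purple look-alike of the cake1 alone.

How it is judged:
By the outcome, as a careful person would: the job done as asked, in the order asked, and still so for the second after the job is handed in, with the robot touching nothing.
Of cake0, cake1, cake2, cake3 only 3 to 4 are there at a start; the rules pass over those that are not, and their reading is None.
At some moment in a run one of lid, frame may be knocked a few centimetres aside while the robot is not near it.
Once in a run the grip may slacken for a moment while it holds something.
It also fails if it takes over 210 s, if anything falls off the work surface, if the arm or the gripper's body presses on something with over 40 N, if the wrist force passes 120 N, or if a joint passes its speed limit or range.

ROBOT

A 6-joint arm with a two-finger parallel gripper is mounted at the origin on the work surface. World frame = base frame: x ahead of the robot, y to its left, z up, the work surface at z = 0. Lengths are in m, angles in rad, forces in N, time in s.
With the tool pointing down it reaches from about 0.275 to 0.975 m from the base axis. Payload 8.4 kg.
Tool frame: the origin (TCP) lies on the centre line of the jaws, within the pads' length; the fingertips stand 14 mm ahead of it and the grasp point (between the pads) lies 5 mm behind it; z points along the fingers, y is the line along which they close (so a half turn about z gives the same grasp; the last joint's range is limited). The gripper opens to 92 mm and grips with 3 to 60 N. Pads are 20 mm wide; open, the fingers measure 128 mm over their backs; the gripper's body (75 mm by 189 mm) begins 69 mm behind the grasp point.
Start: joints at [-1.111, 0.353, 1.633, -0, 1.155, -0.002], TCP at [0.278, -0.56, 0.229] pointing down, gripper open.
Joint ranges: [-2.63, 2.63], [-0.92, 2.1], [0.06, 2.66], [-1.3, 4.44], [0, 2.69], [-3.02, 3.02]. Speed limits (rad/s): [2.22, 2.22, 2.79, 3.14, 3.14, 3.14].

INTERFACE

Orientations are given as a unit quaternion [x, y, z, w].
In Python, from bench import ctrl, imaging gives the robot as it stands. The module is installed in compiled form; this text tells all that it offers.
- The arm moves only by the tool apply_moves, never from a script. Its argument "rows" is a list of rows, each a list of 3 entries, a list of its own where there are three numbers: the turn, a rotation vector about the world's x, y, z normalised to -1 to 1, where 1 is pi rad, then the shift along the world's x, y, z normalised to -1 to 1, where 1 is 200 mm, then the opening, from -1 (shut) to 1 (fully open), so that 0 is half open. In form: [[[rx, ry, rz], [x, y, z], claw], ...]. A call has 1 to 20 rows; each row is the pose to reach, as a shift and turn from the pose commanded when the call began, turning the shorter way round; what a row does not reach only later rows make up. A row lasts 1/10 s, in which the tool goes at most 50 mm and 8.59 degrees, less where a joint would pass 70% of its speed; a pose out of reach is approached as far as the arm can. A call with a number of a shift or a turn outside -1 to 1 is refused whole. A call with a gripper value outside its range is refused whole. The fingers move at their own pace and stop on an object; the grip force is fixed at half the most. Time passes only in rows, so rows that repeat a pose let the fingers close. It gives the time, the measured TCP pose, the force, the opening and the grip force at its end, in the units of the state.
- ctrl.sense(): the state, without advancing time (a new reading comes with each control period).
- imaging.get_image(name): name is "scene" or "top" or "wrist"; returns (picture, depth): 400x640x3 uint8, blue, green, red; 400x640 float32, m along the optical axis (not along the pixel's ray), 0 where there is no reading.
- imaging.camera_info(name): a dict with "fx", "fy", "cx", "cy" (pixels), "cam_to_world" (4x4, takes a point from camera to world coordinates). Camera axes: x right, y down, z forward; pixel columns grow to the right and rows downward; lengths in m; the calibration is good to about 2 mm. A picture is of the moment at which its call begins: read the wrist's pose just before it. camera_info takes no time and is no camera call; for the wrist camera it gives the pose at the moment of the call.
- ctrl.job_done(): hands the job in; it is judged then, once.
The state is a dict: "time_s": time; "joint_pos": joint angles; "joint_vel": joint speeds; "joint_efforts": joint torques, N m; "ee_pos": TCP position; "ee_rot": TCP orientation; "ft_force": force on the tool from outside, world axes, zero at the start; "ft_torque": the same for the moment, N m; "grip_width": finger opening in m; "grip_force": force on a finger pad.
Only numpy, scipy, OpenCV 4.12 (cv2) and the standard library are available. Lean on these libraries where they do the work, as an engineer would, in place of code of your own. Each camera call takes 0.05 s, during which the arm holds its last target. There are 200 camera calls.

## Working session

There is one attempt and no reset: what is moved stays moved. The work goes in short steps, Python scripts to look and compute and a tool call to move; the robot and the scene stay as the last step left them, time stands still between calls to the robot, and variables do not carry over. Pictures are saved under pics/ and viewed, at most 14 in all, crops included, and the job is handed in when it is done.

Besides the shell and the picture viewer there is one more tool, called after "Request:" as name(argument=value, ...) on one line, values as JSON. apply_moves: Moves the arm, as the interface text tells. Its arguments: {"type":"object","properties":{"rows":{"type":"array","items":{"type":"array"}}},"required":["rows"]}

```bash
mkdir -p pics; cat > h.py <<'E'
import numpy as np, cv2
from bench import ctrl, imaging
def grab(n):
    ci=imaging.camera_info(n); im,d=imaging.get_image(n); return im,d,ci
def cloud(d,ci):
    v,u=np.mgrid[0:d.shape[0],0:d.shape[1]]
    p=np.stack([(u-ci['cx'])/ci['fx']*d,(v-ci['cy'])/ci['fy']*d,d],-1)
    T=np.array(ci['cam_to_world']); w=p@T[:3,:3].T+T[:3,3]; w[d==0]=np.nan; return w
E
python3 - <<'E'
from h import *
print(ctrl.sense())
for n in ('top','scene'):
    im,d,ci=grab(n); cv2.imwrite(f'pics/{n}0.png',im); np.savez(f'{n}0.npz',im=im,w=cloud(d,ci)); print(n,ci)
E
```

```text
{'time_s': 0.0, 'joint_pos': array([-1.11138148e+00,  3.53670341e-01,  1.63412800e+00,  2.04711349e-05,
        1.15520514e+00, -2.34396932e-03]), 'joint_vel': array([ 8.25429530e-04,  7.85079962e-05,  2.75246046e-05, -1.16330856e-03,
       -1.65581527e-03, -9.02224213e-04]), 'joint_efforts': array([ 3.57161996e-03, -5.93832493e+01, -3.34217834e+01,  6.99373498e-02,
        2.33753730e-02, -1.04894320e-04]), 'ee_pos': array([ 0.27827666, -0.55909567,  0.22785245]), 'ee_rot': array([ 9.73466238e-01,  2.28829601e-01, -1.50694129e-04, -6.89192038e-04]), 'ft_force': array([ 0.97615327, -0.01340375, -0.783824  ]), 'ft_torque': array([-0.01000379,  0.05984502,  0.05047205]), 'grip_force': 0.0, 'grip_width': 0.09189771626388205}
top {'fx': 498.38797456559854, 'fy': 498.38797456559854, 'cx': 330.05893123652385, 'cy': 203.32027189519462, 'cam_to_world': array([[ 0.01159887, -0.98743138,  0.15762214,  0.29309194],
       [-0.99977092, -0.01428775, -0.01593658,  0.00927474],
       [ 0.01798834, -0.15740119, -0.9873709 ,  1.71127814],
       [ 0.        ,  0.        ,  0.        ,  1.        ]])}
scene {'fx': 440.07532750592486, 'fy': 440.07532750592486, 'cx': 318.3489878697666, 'cy': 201.45701001248312, 'cam_to_world': array([[-0.80103436,  0.47833983, -0.35990965,  1.075543  ],
       [ 0.59861595,  0.64179295, -0.47933366,  0.68673475],
       [ 0.00170309, -0.59941039, -0.80044006,  1.16323509],
       [ 0.        ,  0.        ,  0.        ,  1.        ]])}
```

View pics/top0.png

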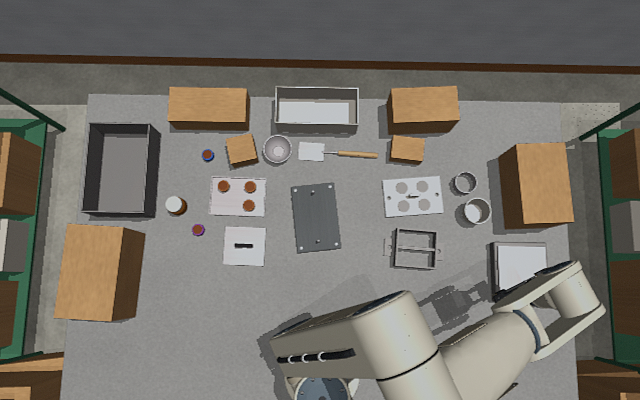

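View pics/scene0.png

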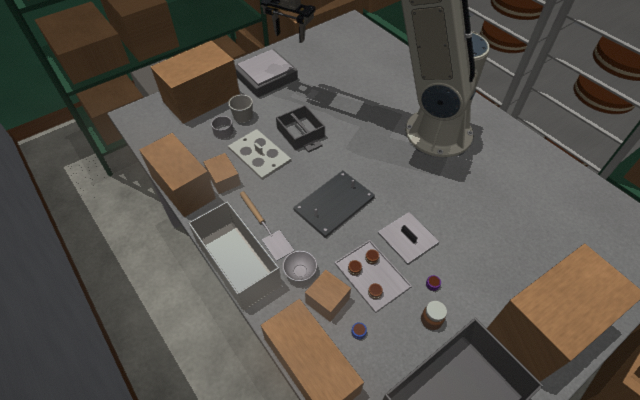

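The top view shows the fixture at (316,218), its long side roughly along world x. The board is at (412,197), the frame at (414,250) and the lid at (244,246). Three brown cakes stand in the pan at (223,186), (250,187) and (249,206). The blue look-alike (208,155) and the purple one (198,230) are outside the pan. Next I'll get coarse poses from the depth cloud.

```bash
python3 - <<'E'
from h import *
z=np.load('top0.npz'); w=z['w']; im=z['im']
def rect(name,box,zlo,zhi):
    u0,v0,u1,v1=box; p=w[v0:v1,u0:u1].reshape(-1,3); p=p[(p[:,2]>zlo)&(p[:,2]<zhi)]
    r=cv2.minAreaRect((p[:,:2]*1000).astype(np.float32)); print(name,len(p),np.round(r[0],1),np.round(r[1],1),round(r[2],1),'z',np.round(np.percentile(p[:,2],[5,50,95])*1000,1))
rect('station',(285,175,345,260),.012,.06)
rect('station slab',(285,175,345,260),.012,.024)
rect('dowels',(285,175,345,260),.03,.07)
rect('board',(378,170,448,222),.006,.016)
rect('fin',(378,170,448,222),.035,.06)
rect('frame',(380,225,447,275),.045,.07)
rect('ears',(378,222,447,275),.003,.012)
rect('lid',(215,222,272,270),.006,.02)
rect('handle',(215,222,272,270),.03,.045)
rect('pan',(203,172,272,219),.006,.016)
for i,b in enumerate([(214,178,233,196),(241,178,260,196),(240,198,260,216)]): rect('cake%d'%i,b,.02,.04)
ci=imaging.camera_info('wrist'); s=ctrl.sense(); print(ci)
E
```

```text
station 2650 [516.4  22.2] [230.1 166.2] 7.0 z [13.  17.9 24.8]
station slab 2461 [516.4  22.2] [230.1 166.2] 7.0 z [12.9 17.6 22.7]
dowels 19 [514.6  41.5] [176.8  28.1] 6.7 z [31.7 46.9 55.7]
board 1678 [ 597.6 -306.9] [180.7 244.1] 0.8 z [ 6.7 10.9 15.3]
fin 35 [ 594.2 -305.1] [10.8 31.5] 4.4 z [35.6 44.7 52.1]
frame 363 [ 411.5 -307.5] [137.3 128.6] 85.8 z [46.  53.  59.8]
ears 734 [ 415.3 -301.9] [178.4 237.4] 0.7 z [ 3.2  5.3 10.7]
lid 1421 [416.3 276.6] [161.9 189.7] 3.1 z [ 6.8 12.  17.8]
handle 63 [413.3 271.1] [10.7 57.3] 0.7 z [31.4 36.2 42.2]
pan 608 [590.3 303.7] [162.3 234.7] 0.5 z [ 6.2  8.1 13. ]
cake0 103 [617.8 349.2] [39.8 36.2] 46.3 z [21.2 26.6 35. ]
cake1 104 [616.8 256.4] [37.8 37.4] 12.5 z [20.8 27.1 32.7]
cake2 105 [552.3 259.7] [35.8 36.9] 4.9 z [22.1 26.5 34.4]
{'fx': 276.90231753680484, 'fy': 276.90231753680484, 'cx': 323.9066934823526, 'cy': 199.6280406635588, 'cam_to_world': array([[ 0.44538728, -0.86004839, -0.24889142,  0.34768461],
       [-0.89533733, -0.42817809, -0.12261564, -0.52451591],
       [-0.00111447,  0.27745323, -0.9607385 ,  0.38327769],
       [ 0.        ,  0.        ,  0.        ,  1.        ]])}
```

Request:
apply_moves(rows=[[[0,0,0.353],[0.79,0.635,0],0],[[0,0,0.353],[0.79,0.635,0],0],[[0,0,0.353],[0.79,0.635,0],0],[[0,0,0.353],[0.79,0.635,0],0],[[0,0,0.353],[0.79,0.635,0],0],[[0,0,0.353],[0.79,0.635,0],0],[[0,0,0.353],[0.79,0.635,0],0],[[0,0,0.353],[0.79,0.635,0],0]])

```text
time_s: 0.9
ee_pos: [0.4365, -0.4321, 0.2281]
ee_rot: [0.705, 0.709, -0.0, -0.0]
ft_force: [-0.6, 0.2, -0.0]
grip_width: 0.0459
grip_force: 0.0
```

Request:
apply_moves(rows=[[[0,0,0],[0.79,0.635,-0.14],0],[[0,0,0],[0.79,0.635,-0.14],0],[[0,0,0],[0.79,0.635,-0.14],0],[[0,0,0],[0.79,0.635,-0.14],0],[[0,0,0],[0.79,0.635,-0.14],0],[[0,0,0],[0.79,0.635,-0.14],0],[[0,0,0],[0.79,0.635,-0.14],0],[[0,0,0],[0.79,0.635,-0.14],0]])

```text
time_s: 1.7
ee_pos: [0.5934, -0.3067, 0.2008]
ee_rot: [0.708, 0.707, -0.0, -0.0]
ft_force: [0.6, -0.7, 0.2]
grip_width: 0.0455
grip_force: 0.0
```

```bash
python3 - <<'E'
from h import *
s=ctrl.sense(); print(s['time_s'],s['ee_pos'],s['ee_rot'],s['joint_pos'])
im,d,ci=grab('wrist'); np.savez('w1.npz',im=im,w=cloud(d,ci),d=d); cv2.imwrite('pics/w1.png',im)
print(ci['cam_to_world'])
E
```

```text
1.7 [ 0.59337539 -0.30666767  0.20077641] [ 7.07629371e-01  7.06583786e-01 -1.64434521e-04 -2.29072013e-05] [-4.79102865e-01  4.44038557e-01  1.56052728e+00 -3.30203498e-04
  1.13716991e+00 -4.77485424e-01]
[[ 9.99998636e-01 -1.57098709e-03 -5.10685888e-04  5.92666506e-01]
 [-1.65102239e-03 -9.60624842e-01 -2.77843818e-01 -2.28352138e-01]
 [-5.40885009e-05  2.77844282e-01 -9.60626125e-01  3.56107294e-01]
 [ 0.00000000e+00  0.00000000e+00  0.00000000e+00  1.00000000e+00]]
```

View pics/w1.png

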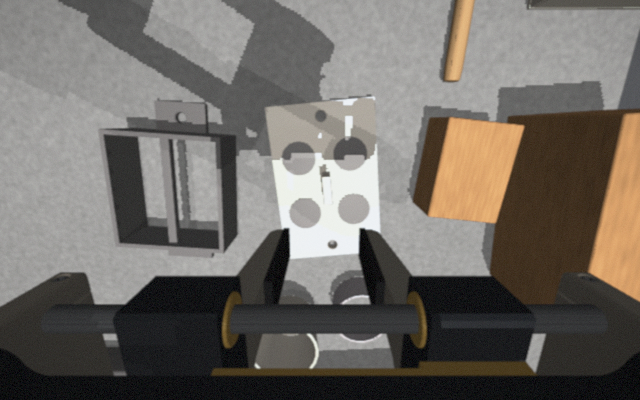

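```bash
cat >> h.py <<'E'
def pix(ci,u,v,z):
    T=np.array(ci['cam_to_world']); r=T[:3,:3]@np.array([(u-ci['cx'])/ci['fx'],(v-ci['cy'])/ci['fy'],1]); o=T[:3,3]
    return o+r*(z-o[2])/r[2]
def blob(mask,box,amin=10):
    u0,v0,u1,v1=box; n,l,s,c=cv2.connectedComponentsWithStats(mask[v0:v1,u0:u1].astype(np.uint8))
    return [(s[i,4],c[i]+[u0,v0],s[i,2:4]) for i in range(1,n) if s[i,4]>=amin]
E
python3 - <<'E'
from h import *
z=np.load('w1.npz'); im=z['im'];w=z['w']; ci=imaging.camera_info('wrist')
g=im.max(2).astype(int)
for b in [(308,105,332,127),(324,236,343,252)]:
    sub=g[b[1]:b[3],b[0]:b[2]]; t=(sub.min()+np.median(sub))/2
    for a,c,s in blob(g<t,b): print('hole',a,c,s,pix(ci,*c,.012)*1000)
def rect(box,zlo,zhi):
    u0,v0,u1,v1=box; p=w[v0:v1,u0:u1].reshape(-1,3); p=p[(p[:,2]>zlo)&(p[:,2]<zhi)]
    r=cv2.minAreaRect((p[:,:2]*1000).astype(np.float32)); print(len(p),np.round(r[0],1),np.round(r[1],1),round(r[2],1),'z',np.round(np.percentile(p[:,2],[5,50,95])*1000,1),np.round(p.mean(0)*1000,1))
rect((255,90,390,240),.007,.018)
rect((315,160,338,205),.036,.056)
rect((95,120,240,260),.046,.064)
cv2.imwrite('pics/w1c.png',cv2.resize(im[85:265,250:400],None,fx=3.2,fy=3.2,interpolation=cv2.INTER_CUBIC))
E
```

```text
hole 100 [320.23 115.38] [11 12] [ 588.4156259  -223.65327973   12.        ]
hole 50 [332.16 244.64] [9 8] [ 603.67957057 -391.61863058   12.        ]
13606 [ 594.5 -297.5] [130.3 180.1] 5.2 z [10.1 11.3 12.6] [ 594.1 -287.9   11.3]
258 [ 595.4 -307.3] [ 9.9 33.9] 5.1 z [43.3 45.1 46.4] [ 595.3 -306.2   44.9]
4254 [ 412.3 -309.6] [136.7 129.7] 85.9 z [46.6 53.8 56. ] [ 408.3 -307.8   52. ]
```

View pics/w1c.png

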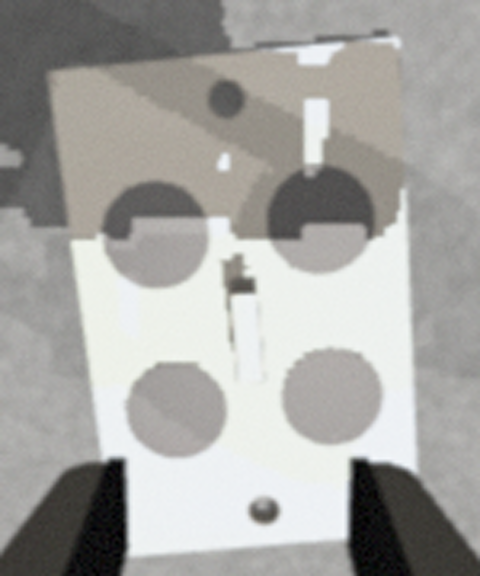

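The crop shows the board's holes, fin and discs clearly. The holes are 168.7 mm apart as they should be, which puts the centre at (595.7,-307.5) and the axis at 95.2°. Now I'll grip the fin.

Request:
apply_moves(rows=[[[0,0,0.029],[0.011,-0.004,-0.25],0],[[0,0,0.029],[0.011,-0.004,-0.5],0],[[0,0,0.029],[0.011,-0.004,-0.7],0],[[0,0,0.029],[0.011,-0.004,-0.844],0],[[0,0,0.029],[0.011,-0.004,-0.844],0],[[0,0,0.029],[0.011,-0.004,-0.844],-1],[[0,0,0.029],[0.011,-0.004,-0.844],-1],[[0,0,0.029],[0.011,-0.004,-0.844],-1],[[0,0,0.029],[0.011,-0.004,-0.844],-1],[[0,0,0.029],[0.011,-0.004,-0.844],-1],[[0,0,0.029],[0.011,-0.004,-0.844],-1]])

```text
time_s: 2.85
ee_pos: [0.5969, -0.3065, 0.0324]
ee_rot: [0.674, 0.739, 0.0, 0.0]
ft_force: [-1.1, -0.7, 4.9]
grip_width: 0.0095
grip_force: 30.0
```

Request:
apply_moves(rows=[[[0,0,0],[0,0,0.1],-1],[[0,0,0],[0,0,0.3],-1],[[0,0,0],[0,0,0.55],-1],[[0,0,0],[0,0,0.8],-1],[[0,0,-0.49],[-0.41,0.63,0.85],-1],[[0,0,-0.49],[-0.41,0.63,0.85],-1],[[0,0,-0.49],[-0.41,0.63,0.85],-1],[[0,0,-0.49],[-0.41,0.63,0.85],-1],[[0,0,-0.49],[-0.41,0.63,0.85],-1],[[0,0,-0.49],[-0.41,0.63,0.85],-1],[[0,0,-0.49],[-0.41,0.63,0.85],-1],[[0,0,-0.49],[-0.41,0.63,0.85],-1],[[0,0,-0.49],[-0.41,0.63,0.85],-1],[[0,0,-0.49],[-0.41,0.63,0.85],-1],[[0,0,-0.49],[-0.41,0.63,0.85],-1],[[0,0,-0.49],[-0.41,0.63,0.85],-1],[[0,0,-0.49],[-0.41,0.63,0.85],-1]])

```text
time_s: 4.55
ee_pos: [0.5143, -0.1802, 0.2014]
ee_rot: [0.998, 0.062, -0.0, -0.0]
ft_force: [-0.2, -0.3, -3.9]
grip_width: 0.0098
grip_force: 30.0
```

```bash
python3 - <<'E'
from h import *
s=ctrl.sense(); print(s['time_s'],s['ee_pos'],s['ee_rot'],s['joint_pos'],s['ft_force'],s['grip_width'])
im,d,ci=grab('wrist'); np.savez('w2.npz',im=im,w=cloud(d,ci),d=d); cv2.imwrite('pics/w2.png',im)
E
```

```text
4.55 [ 0.51431573 -0.1801564   0.2014181 ] [ 9.98075085e-01  6.20157442e-02 -3.74725282e-04 -1.80841824e-04] [-3.39705264e-01  2.58722791e-01  1.83207598e+00  4.58626327e-05
  1.05162509e+00  1.10695715e+00] [-0.18796029 -0.2751382  -3.92196553] 0.009775133883095772
```

View pics/w2.png

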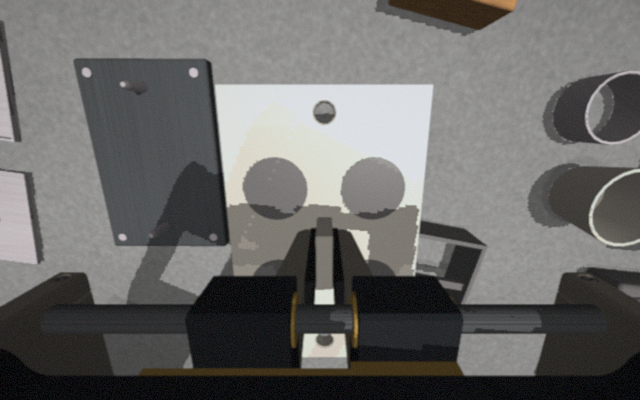

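```bash
python3 - <<'E'
from h import *
z=np.load('w2.npz'); im=z['im'];w=z['w']*1000; ci=imaging.camera_info('wrist')
R=w[50:250,70:212].reshape(-1,3)
def rect(p,n):
    r=cv2.minAreaRect(p[:,:2].astype(np.float32)); print(n,len(p),np.round(r[0],1),np.round(r[1],1),round(r[2],1),'z',np.round(np.percentile(p[:,2],[5,50,95]),1),p.mean(0).round(1))
rect(R[(R[:,2]>12)&(R[:,2]<24)],'slab')
for b in [(105,70,165,100),(135,220,180,247)]:
    p=w[b[1]:b[3],b[0]:b[2]].reshape(-1,3); q=p[p[:,2]>48]; rect(q,'dowel tip') if len(q) else print('none'); q=p[p[:,2]>26]; rect(q,'dowel') if len(q) else print('none')
g=im.max(2).astype(int)
for b in [(78,63,96,81),(184,63,204,81),(114,229,131,245),(205,229,221,245)]:
    for a,c,s in blob(g>130,b,8): print('screw',a,c,s,pix(ci,*c,.018)[:2]*1000)
B=w[88:200,225:425].reshape(-1,3); B=B[(B[:,2]>140)&(B[:,2]<200)]
A=np.c_[B[:,:2],np.ones(len(B))]; k=np.linalg.lstsq(A,B[:,2],rcond=None)[0]; print('board plane',k, B[:,2].std())
zb=k@[514,-180,1]; rect(B,'boardpart')
for b in [(310,98,340,126),(312,330,338,350)]:
    sub=g[b[1]:b[3],b[0]:b[2]]; print(sub.min(),np.median(sub))
    for a,c,s in blob(g<(int(sub.min())+int(np.median(sub)))//2+25,b): 
        P=pix(ci,*c,zb/1000); P=pix(ci,*c,(k@[P[0]*1000,P[1]*1000,1])/1000); print('hole',a,c,s,P*1000)
E
```

```text
slab 21576 [517.5  28.8] [228.1 150.1] 6.9 z [15.9 17.2 18.4] [530.8  32.2  17.2]
dowel tip 51 [600.8  38.5] [6.9 6.8] 51.0 z [48.3 50.  51.8] [600.6  38.1  50.1]
dowel 192 [600.4  37.8] [8.6 9.6] 80.0 z [27.7 42.8 51.3] [600.5  36.4  41.2]
dowel tip 32 [434.4  17.4] [6.5 5.5] 31.4 z [48.2 50.4 52.3] [434.9  17.5  50.5]
dowel 138 [435.   16.9] [9.8 7. ] 31.3 z [28.  41.7 51.8] [435.8  16.5  41. ]
screw 69 [86. 72.] [9 9] [609.3105832  101.12905077]
screw 75 [193.01333333  72.13333333] [ 9 10] [624.02589162 -18.25147585]
screw 48 [122.04166667 236.79166667] [9 7] [410.20605036  76.48275437]
board plane [-1.87172661e-02 -1.53486195e-03  1.90228076e+02] 0.8347128443616205
boardpart 21936 [ 574.9 -172.1] [ 69.5 130.8] 7.0 z [178.5 179.7 181. ] [ 576.2 -172.7  179.7]
72 172.0
hole 345 [324.10434783 112.42898551] [21 23] [ 595.57375023 -170.2251913   179.34251519]
39 126.0
hole 225 [324.39111111 336.28888889] [26 16] [ 433.44623139 -190.6556472   182.4343472 ]
```

```bash
python3 - <<'E'
from h import *
for f in ('w1','w2'):
    z=np.load(f+'.npz'); w=z['w'].reshape(-1,3)*1000
    for lo,hi,n in [(-9,7,'table'),(12,24,'slab')]:
        if f=='w1' and n=='slab': continue
        p=w[(w[:,2]>lo)&(w[:,2]<hi)]; 
        if n=='slab': p=z['w'][66:240,90:200].reshape(-1,3)*1000; p=p[(p[:,2]>lo)&(p[:,2]<hi)]
        for _ in range(3):
            A=np.c_[p[:,:2]-p[:,:2].mean(0),np.ones(len(p))]; k=np.linalg.lstsq(A,p[:,2],rcond=None)[0]; r=p[:,2]-A@k; p=p[abs(r)<2*r.std()+.1]
        print(f,n,k,len(p))
E
```

```text
w1 table [ 1.74436413e-04 -2.40812763e-05 -8.22364904e-01] 111486
w2 table [ 2.05908493e-04 -3.52481247e-05 -8.16861828e-01] 102614
w2 slab [ 2.49771995e-04 -2.45225419e-04  1.71774721e+01] 16367
```

Request:
apply_moves(rows=[[[0,0,0],[0.02,0.25,0],-1],[[0,0,0],[0.0265,0.5,-0.1],-1],[[0,0,0],[0.0265,0.75,-0.2],-1],[[0,0,0],[0.0265,1,-0.3],-1],[[0,0,0],[0.0265,1,-0.3],-1],[[0,0,0],[0.0265,1,-0.3],-1]])

```text
time_s: 5.2
ee_pos: [0.5193, 0.0212, 0.141]
ee_rot: [0.998, 0.063, -0.001, -0.0]
ft_force: [0.1, -0.1, -4.4]
grip_width: 0.0099
grip_force: 30.0
```

Request:
apply_moves(rows=[[[0,0,0],[0,0.046,-0.1],-1],[[0,0,0],[0,0.046,-0.247],-1],[[0,0,0],[0,0.046,-0.247],-1],[[0,0,0],[0,0.046,-0.247],-1],[[0,0,0],[0,0.046,-0.247],-1]])

```text
time_s: 5.7
ee_pos: [0.5211, 0.0281, 0.0939]
ee_rot: [0.998, 0.061, 0.001, 0.0]
ft_force: [-0.5, 0.6, -3.0]
grip_width: 0.01
grip_force: 30.0
```

```bash
python3 - <<'E'
from h import *
s=ctrl.sense(); print(s['time_s'],s['ee_pos'],s['ee_rot'],s['ft_force'],s['grip_width'])
im,d,ci=grab('wrist'); np.savez('w3.npz',im=im,w=cloud(d,ci),d=d)
a=cv2.resize(im[85:145,290:360],None,fx=6,fy=6,interpolation=cv2.INTER_CUBIC); b=cv2.resize(im[315:375,290:360],None,fx=6,fy=6,interpolation=cv2.INTER_CUBIC)
cv2.imwrite('pics/w3.png',np.hstack([a,b]))
E
```

```text
5.7 [0.52113386 0.0281214  0.09386042] [9.98147090e-01 6.08381727e-02 1.04784886e-03 7.19445781e-05] [-0.50557694  0.60591002 -3.01786003] 0.009967077584872993
```

View pics/w3.png

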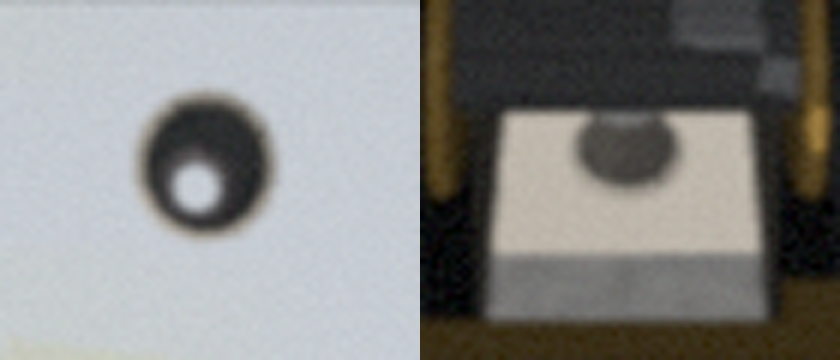

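```bash
python3 - <<'E'
from h import *
ci=imaging.camera_info('wrist'); w=np.load('w3.npz')['w']
print(w[95:100,330:340].mean((0,1)), w[130:140,330:340].mean((0,1)))
print('tip',pix(ci,322.5,116.2,.0515)*1000)
for z in (.072,.0725,.073): print('hole',pix(ci,324.5,112.5,z)*1000)
print(ctrl.sense()['ee_pos'])
E
```

```text
[0.61189248 0.03275685 0.07199082] [nan nan nan]
tip [600.34164623  38.89791447  51.5       ]
hole [602.3693156   37.81728389  72.        ]
hole [602.35622778  37.81687683  72.5       ]
hole [602.34313997  37.81646977  73.        ]
[0.52115698 0.02827546 0.09389887]
```

Request:
apply_moves(rows=[[[0,0,0],[-0.01,0.005,0],-1],[[0,0,0],[-0.01,0.005,-0.03],-1],[[0,0,0],[-0.01,0.005,-0.06],-1],[[0,0,0],[-0.01,0.005,-0.09],-1],[[0,0,0],[-0.01,0.005,-0.12],-1],[[0,0,0],[-0.01,0.005,-0.15],-1],[[0,0,0],[-0.01,0.005,-0.15],-1]])

```text
time_s: 6.45
ee_pos: [0.518, 0.0298, 0.0615]
ee_rot: [0.998, 0.061, -0.0, 0.0]
ft_force: [2.4, -1.1, -4.5]
grip_width: 0.0099
grip_force: 30.0
```

Request:
apply_moves(rows=[[[0,0,0],[0,0,-0.02],-1],[[0,0,0],[0,0,-0.04],-1],[[0,0,0],[0,0,-0.055],-1],[[0,0,0],[0,0,-0.065],-1],[[0,0,0],[0,0,-0.065],-1],[[0,0,0],[0,0,-0.065],-1]])

```text
time_s: 7.05
ee_pos: [0.5178, 0.0299, 0.0503]
ee_rot: [0.998, 0.061, -0.0, -0.0]
ft_force: [-4.1, -0.8, 11.4]
grip_width: 0.01
grip_force: 30.0
```

Request:
apply_moves(rows=[[[0,0,0],[0,0,0],0],[[0,0,0],[0,0,0],0],[[0,0,0],[0,0,0],0],[[0,0,0],[0,0,0.25],0],[[0,0,0],[0,0,0.5],0],[[0,0,0],[0,0,0.75],0],[[0,0,0],[0,0,0.75],0],[[0,0,0],[0,0,0.75],0]])

```text
time_s: 7.85
ee_pos: [0.5186, 0.0299, 0.2004]
ee_rot: [0.998, 0.061, 0.001, 0.0]
ft_force: [-0.2, -0.3, -0.9]
grip_width: 0.0459
grip_force: 0.0
```

```bash
python3 - <<'E'
from h import *
s=ctrl.sense(); print(s['time_s'],s['ee_pos'],s['ee_rot'],s['grip_width'],s['joint_pos'])
im,d,ci=grab('wrist'); w=cloud(d,ci); np.savez('w4.npz',im=im,w=w,d=d); cv2.imwrite('pics/w4.png',im); w=w*1000
p=w[60:300,200:450].reshape(-1,3); p=p[(p[:,2]>22)&(p[:,2]<36)]
A=np.c_[p[:,:2]-[517,29],np.ones(len(p))]; print(np.linalg.lstsq(A,p[:,2],rcond=None)[0])
r=cv2.minAreaRect(p[:,:2].astype(np.float32)); print(r)
q=w[60:300,200:450].reshape(-1,3); q=q[(q[:,2]>56)&(q[:,2]<70)]; print('fin',cv2.minAreaRect(q[:,:2].astype(np.float32)))
# marks
hsv=cv2.cvtColor(im,cv2.COLOR_BGR2GRAY); 
E
```

```text
7.85 [0.51863966 0.02990443 0.20040723] [9.98123062e-01 6.12246184e-02 1.37833526e-03 1.03032234e-05] 0.0459470778873097 [ 5.47098922e-02  2.19024779e-01  1.88774287e+00 -2.96075268e-06
  1.03206826e+00  1.50298175e+00]
[-1.21301088e-04 -3.25030581e-04  2.93240561e+01]
((515.9594116210938, 30.133594512939453), (199.2985076904297, 130.3269805908203), 7.012160778045654)
fin ((516.3997802734375, 30.08462142944336), (33.27185821533203, 9.900671005249023), 6.7724480628967285)
```

View pics/w4.png

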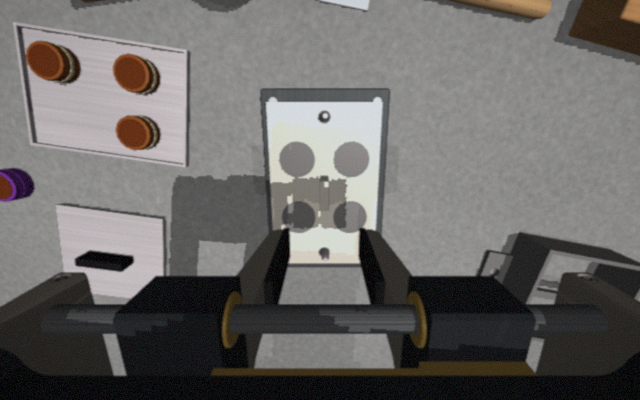

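The board lies flat on the fixture, with its top at 30 mm and its centre at (516.3,30.1), turned 7.0°. Three cakes are visible in the pan at (50,60), (132,72) and (136,131). I'll measure those next.

```bash
cat >> h.py <<'E'
def cakes(w,box=None):
    W=w*1000
    m=(W[...,2]>23.5)&(W[...,2]<30)&(W[...,1]>190)
    for a,c,s in blob(m,box or (0,0,640,290),60):
        n,l=cv2.connectedComponents(m.astype(np.uint8)); k=l[int(round(c[1])),int(round(c[0]))]
        p=W[l==k]; (x,y),r=cv2.minEnclosingCircle(p[:,:2].astype(np.float32)); print('cake px',c.round(),a,'c',round(x,1),round(y,1),'r',round(r,1),'mean',p.mean(0).round(1))
E
python3 - <<'E'
from h import *
z=np.load('w4.npz'); cakes(z['w'])
E
```

```text
cake px [45. 60.] 1185 c 620.0 348.2 r 20.7 mean [620.6 346.5  26.4]
cake px [131.  73.] 1115 c 619.5 256.0 r 20.4 mean [619.2 255.1  26.5]
cake px [133. 132.] 952 c 554.7 258.3 r 20.2 mean [555.1 257.4  26.4]
cake px [  5. 188.] 168 c 469.2 422.5 r 18.2 mean [468.2 419.   24.1]
cake px [106. 258.] 161 c 384.9 306.3 r 29.9 mean [386.9 302.1  26.8]
```

Request:
apply_moves(rows=[[[0,0,0.5],[0.25,0.9,0],0.3],[[0,0,0.5],[0.25,0.9,0],0.3],[[0,0,0.5],[0.25,0.9,0],0.3],[[0,0,0.5],[0.25,0.9,0],0.3],[[0,0,0.5],[0.25,0.9,0],0.3],[[0,0,0.5],[0.25,0.9,0],0.3],[[0,0,0.5],[0.25,0.9,0],0.3],[[0,0,0.5],[0.25,0.9,0],0.3],[[0,0,0.5],[0.25,0.9,0],0.3],[[0,0,0.5],[0.25,0.9,0],0.3],[[0,0,0.5],[0.25,0.9,0],0.3]])

```text
time_s: 9.0
ee_pos: [0.5667, 0.2094, 0.1966]
ee_rot: [0.66, 0.751, -0.002, -0.001]
ft_force: [-0.3, -0.3, -0.4]
grip_width: 0.0596
grip_force: 0.0
```

Request:
apply_moves(rows=[[[0,0,0],[0.25,0.69,-0.3],0.3],[[0,0,0],[0.25,0.69,-0.3],0.3],[[0,0,0],[0.25,0.69,-0.3],0.3],[[0,0,0],[0.25,0.69,-0.3],0.3],[[0,0,0],[0.25,0.69,-0.3],0.3],[[0,0,0],[0.25,0.69,-0.3],0.3]])

```text
time_s: 9.6
ee_pos: [0.617, 0.3466, 0.1381]
ee_rot: [0.662, 0.749, -0.001, -0.0]
ft_force: [0.6, -0.5, 0.5]
grip_width: 0.0597
grip_force: 0.0
```

```bash
python3 - <<'E'
from h import *
s=ctrl.sense(); print(s['time_s'],s['ee_pos'],s['ee_rot'],s['grip_width'],s['joint_pos'])
im,d,ci=grab('wrist'); w=cloud(d,ci); np.savez('w5.npz',im=im,w=w,d=d); cv2.imwrite('pics/w5.png',im); cakes(w)
E
```

```text
Still running in the background as job /tmp/bash_jobs.1000/fbc1bd1da27f (pid 863). You'll get a notice when it ends.
```

View pics/w5.png

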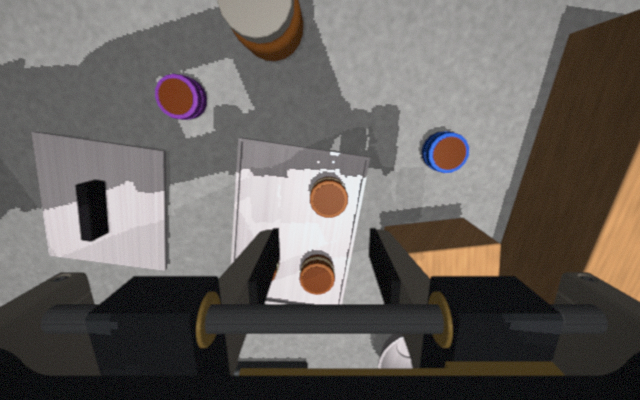

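The wrist view shows cake A at (328,198), between the fingers and clear of the blue and purple look-alikes. The measuring script hasn't finished, so I'll check on it.

```bash
J=/tmp/bash_jobs.1000/fbc1bd1da27f; cat $J/stdout $J/stderr; kill -- -$(cat $J/pid); sleep 1
timeout 60 python3 - <<'E'
from h import *
z=np.load('w5.npz'); W=z['w']*1000
for b in [(305,172,352,222),(295,245,338,298)]:
    p=W[b[1]:b[3],b[0]:b[2]].reshape(-1,3); p=p[(p[:,2]>23.5)&(p[:,2]<30)]
    r=cv2.minAreaRect(p[:,:2].astype(np.float32)); print(len(p),r,p.mean(0))
E
```

```text
1157 ((619.7559814453125, 348.5317687988281), (38.599727630615234, 38.55397415161133), 53.01163101196289) [619.70902919 349.11293603  26.48906898]
910 ((618.6548461914062, 256.77777099609375), (38.43184280395508, 38.95185852050781), 17.382308959960938) [618.41169334 257.79085462  26.45923729]
```

Request:
apply_moves(rows=[[[0,0,0],[0.013,0.009,-0.2],0.3],[[0,0,0],[0.013,0.009,-0.4],0.3],[[0,0,0],[0.013,0.009,-0.5],0.3],[[0,0,0],[0.013,0.009,-0.57],0.3],[[0,0,0],[0.013,0.009,-0.57],0.3],[[0,0,0],[0.013,0.009,-0.57],-1],[[0,0,0],[0.013,0.009,-0.57],-1],[[0,0,0],[0.013,0.009,-0.57],-1],[[0,0,0],[0.013,0.009,-0.57],-1]])

```text
time_s: 10.55
ee_pos: [0.6212, 0.3498, 0.0266]
ee_rot: [0.662, 0.749, 0.001, 0.0]
ft_force: [-0.7, -1.5, 5.8]
grip_width: 0.0394
grip_force: 30.0
```

Request:
apply_moves(rows=[[[0,0,0],[0,0,0.15],-1],[[0,0,0],[0,0,0.37],-1],[[0,0,0],[-0.09,-0.3,0.4],-1],[[0,0,0],[-0.18,-0.55,0.4],-1],[[0,0,0],[-0.18,-0.7,0.4],-1],[[0,0,0],[-0.18,-0.7,0.4],-1]])

```text
time_s: 11.15
ee_pos: [0.583, 0.2051, 0.1056]
ee_rot: [0.663, 0.748, -0.001, -0.0]
ft_force: [0.6, 0.5, -0.0]
grip_width: 0.0393
grip_force: 30.0
```

Request:
apply_moves(rows=[[[0,0,0],[-0.1,-0.2,0],-1],[[0,0,0],[-0.185,-0.45,0],-1],[[0,0,0],[-0.185,-0.718,0],-1],[[0,0,0],[-0.185,-0.718,0],-1],[[0,0,0],[-0.185,-0.718,0],-1],[[0,0,0],[-0.185,-0.718,0],-1]])

```text
time_s: 11.75
ee_pos: [0.5482, 0.0671, 0.1056]
ee_rot: [0.663, 0.749, 0.0, 0.0]
ft_force: [0.3, 1.1, 0.2]
grip_width: 0.039
grip_force: 30.0
```

```bash
timeout 60 python3 - <<'E'
from h import *
s=ctrl.sense(); print(s['time_s'],s['ee_pos'],s['ee_rot'],s['grip_width'],s['joint_pos'])
im,d,ci=grab('wrist'); w=cloud(d,ci); np.savez('w6.npz',im=im,w=w,d=d); cv2.imwrite('pics/w6.png',im)
E
```

```text
11.75 [0.54818178 0.06705087 0.10557355] [6.62551773e-01 7.49015993e-01 4.28279620e-04 8.58502642e-05] 0.03899705656858509 [ 1.18718164e-01  3.91804947e-01  1.89349605e+00  5.85029464e-04
  8.55538005e-01 -4.02053080e-03]
```

View pics/w6.png

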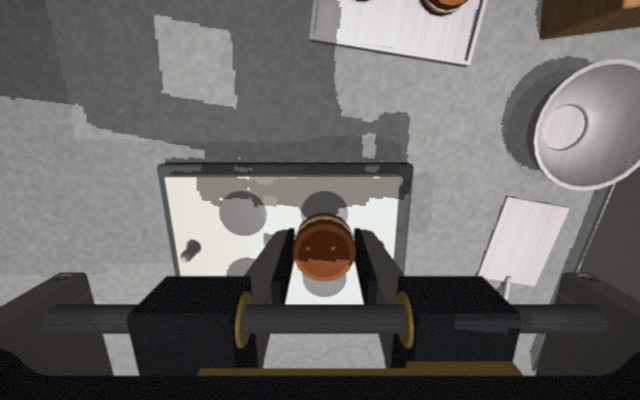

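```bash
timeout 60 python3 - <<'E'
from h import *
z=np.load('w6.npz'); W=z['w']*1000; im=z['im']; ci=imaging.camera_info('wrist')
p=W[215:285,290:360].reshape(-1,3); p=p[(p[:,2]>99)&(p[:,2]<112)]
print(len(p),cv2.minAreaRect(p[:,:2].astype(np.float32)),np.percentile(p[:,2],[5,50,95]))
print('spot1 approx',pix(ci,242.5,213.5,.0295)*1000)
print('corners L,R',pix(ci,163,176,.0295)*1000,pix(ci,399,178,.0295)*1000)
b=W[165:270,165:400].reshape(-1,3); b=b[(b[:,2]>25)&(b[:,2]<34)]; print(cv2.minAreaRect(b[:,:2].astype(np.float32)))
d=W[235:270,175:210].reshape(-1,3); d=d[d[:,2]>46]; print('dowel',d.mean(0),len(d))
E
```

```text
3159 ((547.953125, 66.24415588378906), (43.44145202636719, 39.19187545776367), 7.870987892150879) [102.65191521 105.51169374 106.72470201]
spot1 approx [476.14031655  57.34489367  29.5       ]
corners L,R [407.81750927  82.7603043   29.5       ] [606.8846202  105.61519608  29.5       ]
((512.554443359375, 50.186668395996094), (201.12677001953125, 89.16649627685547), 7.0288777351379395)
dowel [434.59275808  19.84551535  49.16502065] 91
```

Request:
apply_moves(rows=[[[0,0,0],[0,0,-0.12],-1],[[0,0,0],[0,0,-0.2],-1],[[0,0,0],[0,0,-0.24],-1],[[0,0,0],[0,0,-0.256],-1],[[0,0,0],[0,0,-0.262],-1],[[0,0,0],[0,0,-0.262],-1]])

```text
time_s: 12.4
ee_pos: [0.5479, 0.0669, 0.0537]
ee_rot: [0.662, 0.749, 0.0, 0.0]
ft_force: [-0.2, -0.1, -0.1]
grip_width: 0.0393
grip_force: 30.0
```

Request:
apply_moves(rows=[[[0,0,0],[0,0,-0.005],0.13],[[0,0,0],[0,0,-0.005],0.13],[[0,0,0],[0,0,0.05],0.13],[[0,0,0],[0,0,0.27],0.13],[[0,0,-0.5],[0.355,0.948,0.27],0.25],[[0,0,-0.5],[0.355,0.948,0.27],0.25],[[0,0,-0.5],[0.355,0.948,0.27],0.25],[[0,0,-0.5],[0.355,0.948,0.27],0.25],[[0,0,-0.5],[0.355,0.948,0.27],0.25],[[0,0,-0.5],[0.355,0.948,0.27],0.25],[[0,0,-0.5],[0.355,0.948,0.27],0.25],[[0,0,-0.5],[0.355,0.948,0.27],0.25],[[0,0,-0.5],[0.355,0.948,0.27],0.25],[[0,0,-0.5],[0.355,0.948,0.27],0.25],[[0,0,-0.5],[0.355,0.948,0.27],0.25],[[0,0,-0.5],[0.355,0.948,0.27],0.25]])

```text
time_s: 14.0
ee_pos: [0.6188, 0.2557, 0.1078]
ee_rot: [0.998, 0.061, 0.0, -0.0]
ft_force: [-0.5, 0.5, 0.2]
grip_width: 0.0574
grip_force: 0.0
```

```bash
timeout 60 python3 - <<'E'
from h import *
s=ctrl.sense(); print(s['time_s'],s['ee_pos'],s['ee_rot'],s['grip_width'])
im,d,ci=grab('wrist'); W=cloud(d,ci)*1000; cv2.imwrite('pics/w7.png',im)
def near(x,y,zl,zh,r=32):
    p=W.reshape(-1,3); p=p[(p[:,2]>zl)&(p[:,2]<zh)&(np.hypot(p[:,0]-x,p[:,1]-y)<r)]
    if len(p)>20: print((x,y),len(p),cv2.minAreaRect(p[:,:2].astype(np.float32)),p.mean(0).round(1))
    else: print((x,y),'none',len(p))
near(619,256,23.5,30); near(555,258,23.5,30); near(548,66,50,58)
E
```

```text
14.0 [0.61877014 0.25569798 0.10783291] [ 9.98157796e-01  6.06706481e-02  2.77917953e-04 -1.00119860e-04] 0.05736822115784572
(619, 256) 1418 ((619.542236328125, 256.5560607910156), (38.78877258300781, 38.73023223876953), 68.08848571777344) [620.2 256.6  26.5]
(555, 258) 1173 ((555.024169921875, 259.203857421875), (38.93769454956055, 38.56004333496094), 62.60745620727539) [555.9 259.   26.5]
(548, 66) none 0
```

Request:
apply_moves(rows=[[[0,0,0],[0.004,0.004,-0.2],0.25],[[0,0,0],[0.004,0.004,-0.35],0.25],[[0,0,0],[0.004,0.004,-0.41],0.25],[[0,0,0],[0.004,0.004,-0.41],0.25],[[0,0,0],[0.004,0.004,-0.41],-1],[[0,0,0],[0.004,0.004,-0.41],-1],[[0,0,0],[0.004,0.004,-0.41],-1],[[0,0,0],[0.004,0.004,-0.41],-1]])

```text
time_s: 14.85
ee_pos: [0.6205, 0.2569, 0.0267]
ee_rot: [0.998, 0.061, 0.001, -0.0]
ft_force: [0.3, -0.2, 7.3]
grip_width: 0.039
grip_force: 30.0
```

Request:
apply_moves(rows=[[[0,0,0],[0,0,0.15],-1],[[0,0,0],[0,0,0.38],-1],[[0,0,0.5],[-0.16,-0.6,0.4],-1],[[0,0,0.5],[-0.16,-0.6,0.4],-1],[[0,0,0.5],[-0.16,-0.6,0.4],-1],[[0,0,0.5],[-0.16,-0.6,0.4],-1],[[0,0,0.5],[-0.16,-0.6,0.4],-1],[[0,0,0.5],[-0.16,-0.6,0.4],-1],[[0,0,0.5],[-0.16,-0.6,0.4],-1],[[0,0,0.5],[-0.16,-0.6,0.4],-1],[[0,0,0.5],[-0.16,-0.6,0.4],-1],[[0,0,0.5],[-0.16,-0.6,0.4],-1],[[0,0,0.5],[-0.16,-0.6,0.4],-1]])

```text
time_s: 16.15
ee_pos: [0.5875, 0.1365, 0.1055]
ee_rot: [0.66, 0.751, 0.0, 0.0]
ft_force: [-0.4, -0.1, -0.9]
grip_width: 0.0392
grip_force: 30.0
```

Request:
apply_moves(rows=[[[0,0,0],[-0.1,-0.25,0],-1],[[0,0,0],[-0.165,-0.5,0],-1],[[0,0,0],[-0.165,-0.67,0],-1],[[0,0,0],[-0.165,-0.67,0],-1],[[0,0,0],[-0.165,-0.67,0],-1],[[0,0,0],[-0.165,-0.67,0],-1]])

```text
time_s: 16.75
ee_pos: [0.5547, 0.0031, 0.1053]
ee_rot: [0.662, 0.749, 0.0, 0.0]
ft_force: [0.4, 0.1, 0.7]
grip_width: 0.039
grip_force: 30.0
```

```bash
cat >> h.py <<'E'
def near(W,x,y,zl,zh,r=32):
    p=W.reshape(-1,3); p=p[(p[:,2]>zl)&(p[:,2]<zh)&(np.hypot(p[:,0]-x,p[:,1]-y)<r)]
    if len(p)>20:
        c=cv2.minAreaRect(p[:,:2].astype(np.float32)); print((x,y),len(p),np.round(c[0],1),np.round(c[1],1),'z',np.percentile(p[:,2],[5,50,95]).round(1))
    else: print((x,y),'none',len(p))
E
timeout 60 python3 - <<'E'
from h import *
s=ctrl.sense(); print(s['time_s'],s['ee_pos'],s['ee_rot'],s['grip_width'])
im,d,ci=grab('wrist'); W=cloud(d,ci)*1000; cv2.imwrite('pics/w8.png',im)
e=s['ee_pos']*1000
near(W,548,66,50,58); near(W,e[0],e[1],100,110,26)
E
```

```text
16.75 [0.55472869 0.00311538 0.10531554] [6.62447886e-01 7.49107916e-01 3.23593797e-04 1.54290539e-04] 0.03901794182691445
(548, 66) 2252 [547.   64.9] [38.9 38.6] z [52.2 53.6 54.8]
(np.float64(554.7286861963489), np.float64(3.115382874845162)) 3139 [552.    2.6] [40.  46.3] z [103.  105.1 106.4]
```

Request:
apply_moves(rows=[[[0,0,0],[0.004,0,-0.12],-1],[[0,0,0],[0.004,0,-0.2],-1],[[0,0,0],[0.004,0,-0.24],-1],[[0,0,0],[0.004,0,-0.256],-1],[[0,0,0],[0.004,0,-0.263],-1],[[0,0,0],[0.004,0,-0.263],-1]])

```text
time_s: 17.4
ee_pos: [0.5548, 0.0033, 0.0536]
ee_rot: [0.662, 0.749, -0.0, -0.001]
ft_force: [-5.8, 1.3, 10.2]
grip_width: 0.0392
grip_force: 30.0
```

Request:
apply_moves(rows=[[[0,0,0],[0,0,0],0.13],[[0,0,0],[0,0,0],0.13],[[0,0,0],[0,0,0.05],0.13],[[0,0,0],[0,0,0.27],0.13],[[0,0,0],[0,0.3,0.27],0.3],[[0,0,0],[0,0.6,0.27],0.3],[[0,0,0],[0,0.6,0.27],0.3]])

```text
time_s: 18.1
ee_pos: [0.5558, 0.1257, 0.1078]
ee_rot: [0.662, 0.749, 0.001, 0.0]
ft_force: [0.0, -0.6, -0.6]
grip_width: 0.0596
grip_force: 0.0
```

Request:
apply_moves(rows=[[[0,0,0],[0,0.3,0],0.3],[[0,0,0],[0,0.55,0],0.3],[[0,0,0],[0,0.68,0],0.3],[[0,0,0],[0,0.68,0],0.3],[[0,0,0],[0,0.68,0],0.3],[[0,0,0],[0,0.68,0],0.3]])

```text
time_s: 18.7
ee_pos: [0.555, 0.2575, 0.1066]
ee_rot: [0.663, 0.749, -0.0, 0.0]
ft_force: [0.9, -0.2, 0.4]
grip_width: 0.0597
grip_force: 0.0
```

```bash
timeout 60 python3 - <<'E'
from h import *
s=ctrl.sense(); print(s['time_s'],s['ee_pos'],s['ee_rot'],s['grip_width'])
im,d,ci=grab('wrist'); W=cloud(d,ci)*1000; cv2.imwrite('pics/w9.png',im)
near(W,555,259,23.5,30)
im,d,ci=grab('top'); cv2.imwrite('pics/top9.png',im); W=cloud(d,ci)*1000; near(W,548,66,44,60,24);near(W,555,2,44,60,24)
E
```

```text
18.7 [0.55504303 0.25753164 0.10660291] [ 6.62610128e-01  7.48964457e-01 -2.43158361e-04  4.42064577e-05] 0.05967651342023288
(555, 259) 1434 [553.9 258.8] [38.6 39. ] z [25.  26.5 27.7]
(548, 66) 105 [545.6  66.6] [38.6 36.2] z [46.3 53.4 58.4]
(555, 2) 107 [551.3   3.8] [37.4 37.9] z [46.7 53.6 58.8]
```

Request:
apply_moves(rows=[[[0,0,0],[-0.005,0.006,-0.2],0.3],[[0,0,0],[-0.005,0.006,-0.34],0.3],[[0,0,0],[-0.005,0.006,-0.403],0.3],[[0,0,0],[-0.005,0.006,-0.403],0.3],[[0,0,0],[-0.005,0.006,-0.403],-1],[[0,0,0],[-0.005,0.006,-0.403],-1],[[0,0,0],[-0.005,0.006,-0.403],-1],[[0,0,0],[-0.005,0.006,-0.403],-1]])

```text
time_s: 19.6
ee_pos: [0.5548, 0.2597, 0.0266]
ee_rot: [0.662, 0.749, 0.001, 0.0]
ft_force: [0.1, -0.9, 3.6]
grip_width: 0.0392
grip_force: 30.0
```

Request:
apply_moves(rows=[[[0,0,0],[0,0,0.15],-1],[[0,0,0],[0,0,0.38],-1],[[0,0,0],[-0.15,-0.2,0.4],-1],[[0,0,0],[-0.25,-0.4,0.4],-1],[[0,0,0],[-0.25,-0.55,0.4],-1],[[0,0,0],[-0.25,-0.55,0.4],-1]])

```text
time_s: 20.2
ee_pos: [0.5032, 0.147, 0.1062]
ee_rot: [0.663, 0.748, -0.0, 0.0]
ft_force: [0.9, 0.0, 0.1]
grip_width: 0.0395
grip_force: 30.0
```

Request:
apply_moves(rows=[[[0,0,0],[-0.142,-0.2,0],-1],[[0,0,0],[-0.142,-0.4,0],-1],[[0,0,0],[-0.142,-0.461,0],-1],[[0,0,0],[-0.142,-0.461,0],-1],[[0,0,0],[-0.142,-0.461,0],-1],[[0,0,0],[-0.142,-0.461,0],-1]])

```text
time_s: 20.8
ee_pos: [0.4764, 0.0586, 0.1058]
ee_rot: [0.662, 0.749, 0.0, 0.0]
ft_force: [-0.5, 0.1, -0.2]
grip_width: 0.039
grip_force: 30.0
```

```bash
timeout 60 python3 - <<'E'
from h import *
s=ctrl.sense(); print(s['time_s'],s['ee_pos'],s['ee_rot'],s['grip_width'])
im,d,ci=grab('wrist'); w=cloud(d,ci);W=w*1000; cv2.imwrite('pics/w10.png',im); np.savez('w10.npz',im=im,w=w)
near(W,548,66,51,58,26); near(W,555,3,51,58,26); e=s['ee_pos']*1000; near(W,e[0],e[1],104,110,26)
E
```

```text
20.8 [0.47637089 0.05864757 0.10583394] [6.62227761e-01 7.49302548e-01 2.84061239e-04 5.64165474e-05] 0.03902575777121858
(548, 66) 1763 [546.5  65.7] [39.1 38.7] z [52.2 53.6 54.8]
(555, 3) 61 [555.3  21. ] [15.2  3.9] z [51.5 52.9 53.8]
(np.float64(476.37089440672247), np.float64(58.647573659068634)) 2924 [473.5  57.9] [39.6 46.2] z [104.6 105.8 107. ]
```

View pics/w10.png

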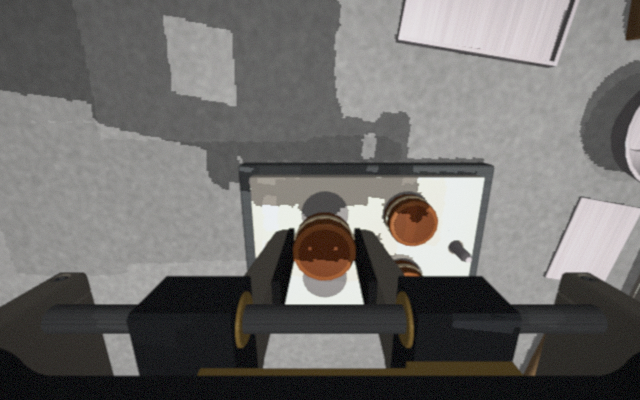

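Request:
apply_moves(rows=[[[0,0,0],[0.002,-0.005,-0.12],-1],[[0,0,0],[0.002,-0.005,-0.2],-1],[[0,0,0],[0.002,-0.005,-0.24],-1],[[0,0,0],[0.002,-0.005,-0.256],-1],[[0,0,0],[0.002,-0.005,-0.262],-1],[[0,0,0],[0.002,-0.005,-0.262],-1]])

```text
time_s: 21.45
ee_pos: [0.4765, 0.0568, 0.0539]
ee_rot: [0.662, 0.749, 0.0, 0.0]
ft_force: [-0.3, 0.5, -0.6]
grip_width: 0.0392
grip_force: 30.0
```

Request:
apply_moves(rows=[[[0,0,0],[0,0,0],0.13],[[0,0,0],[0,0,0],0.13],[[0,0,0],[0,0,0.05],0.13],[[0,0,0],[0,0,0.3],0.13],[[0,0,0],[0.2,-0.4,0.6],0],[[0,0,0],[0.2,-0.4,0.6],0],[[0,0,0],[0.2,-0.4,0.6],0],[[0,0,0],[0.2,-0.4,0.6],0],[[0,0,0],[0.2,-0.4,0.6],0]])

```text
time_s: 22.35
ee_pos: [0.515, -0.0231, 0.1728]
ee_rot: [0.663, 0.749, -0.0, -0.001]
ft_force: [-0.1, -0.6, -0.7]
grip_width: 0.0461
grip_force: 0.0
```

```bash
timeout 60 python3 - <<'E'
from h import *
s=ctrl.sense(); print(s['time_s'],s['ee_pos'],s['ee_rot'],s['grip_width'],s['joint_pos'])
im,d,ci=grab('wrist'); w=cloud(d,ci);W=w*1000; cv2.imwrite('pics/w11.png',im); np.savez('w11.npz',im=im,w=w)
near(W,548,66,51,58,26); near(W,555,3,51,58,26); near(W,476,57,51,58,26)
p=W.reshape(-1,3); p=p[(p[:,2]>26)&(p[:,2]<32)&(np.hypot(p[:,0]-516,p[:,1]-30)<125)]; print(cv2.minAreaRect(p[:,:2].astype(np.float32)))
near(W,516,30,58,66,26)
E
```

```text
22.35 [ 0.51499915 -0.02305466  0.17277776] [ 6.62697733e-01  7.48886555e-01 -3.79575412e-04 -7.06149613e-04] 0.04613545229658748 [-4.78421251e-02  2.49403597e-01  1.91862928e+00  3.53172607e-04
  9.75136333e-01 -1.70005525e-01]
(548, 66) 1399 [546.8  65.2] [38.9 38.7] z [52.1 53.6 54.8]
(555, 3) 1157 [553.3   2.8] [38.9 38.7] z [52.1 53.6 54.8]
(476, 57) 1380 [475.6  55.5] [38.4 38.3] z [52.1 53.5 54.8]
((515.5106201171875, 29.65290069580078), (200.79380798339844, 129.07749938964844), 7.033519268035889)
(516, 30) 392 [515.7  30. ] [33.4  9.5] z [61.8 63.1 64.3]
```

View pics/w11.png

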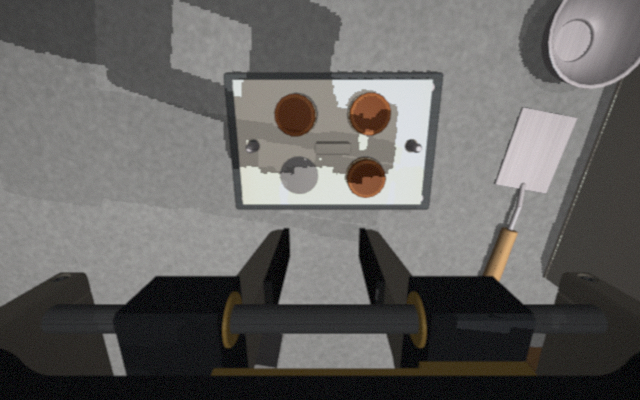

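The view shows three upright cakes, at (295,113), (369,111) and (365,178), each within 2 mm of its mark's centre. The fourth mark is empty. I'll go to the frame next.

Request:
apply_moves(rows=[[[0,0,-0.061],[-0.15,-0.25,0.13],-0.2],[[0,0,-0.061],[-0.25,-0.5,0.13],-0.2],[[0,0,-0.061],[-0.25,-0.7,0.13],-0.2],[[0,0,-0.061],[-0.25,-0.7,0.13],-0.2],[[0,0,-0.061],[-0.25,-0.7,0.13],-0.2]])

```text
time_s: 22.9
ee_pos: [0.4653, -0.1635, 0.1985]
ee_rot: [0.732, 0.682, -0.0, -0.001]
ft_force: [0.4, 0.2, -0.4]
grip_width: 0.0367
grip_force: 0.0
```

Request:
apply_moves(rows=[[[0,0,0],[-0.15,-0.25,0],-0.2],[[0,0,0],[-0.265,-0.5,0],-0.2],[[0,0,0],[-0.265,-0.735,0],-0.2],[[0,0,0],[-0.265,-0.735,0],-0.2],[[0,0,0],[-0.265,-0.735,0],-0.2],[[0,0,0],[-0.265,-0.735,0],-0.2]])

```text
time_s: 23.5
ee_pos: [0.4134, -0.3084, 0.1986]
ee_rot: [0.731, 0.683, 0.0, -0.001]
ft_force: [-0.1, 0.1, 0.0]
grip_width: 0.0366
grip_force: 0.0
```

```bash
timeout 60 python3 - <<'E'
from h import *
s=ctrl.sense(); print(s['time_s'],s['ee_pos'],s['ee_rot'],s['grip_width'],s['joint_pos'])
im,d,ci=grab('wrist'); w=cloud(d,ci);W=w*1000; cv2.imwrite('pics/w12.png',im); np.savez('w12.npz',im=im,w=w)
e=s['ee_pos']*1000
P=W[:300].reshape(-1,3); P=P[np.hypot(P[:,0]-412,P[:,1]+310)<130]
for lo,hi in [(52,60),(44,50),(4.5,10)]:
    p=P[(P[:,2]>lo)&(P[:,2]<hi)]
    if lo==44: p=p[np.hypot(p[:,0]-412,p[:,1]+310)<45]
    print(lo,len(p),cv2.minAreaRect(p[:,:2].astype(np.float32)))
E
```

```text
23.5 [ 0.41342379 -0.30837453  0.19864419] [ 7.30783110e-01  6.82608891e-01  1.51063518e-04 -1.06135724e-03] 0.03657264060552134 [-6.44229993e-01  2.17911113e-01  1.89367331e+00  7.77749044e-04
  1.03204590e+00 -5.76487852e-01]
52 1924 ((412.4376525878906, -309.5313720703125), (136.4239044189453, 128.21466064453125), 85.88363647460938)
44 683 ((412.38916015625, -310.054931640625), (89.90494537353516, 9.545591354370117), 86.09688568115234)
4.5 1909 ((412.36248779296875, -309.62115478515625), (204.64540100097656, 118.51707458496094), 85.80265045166016)
```

View pics/w12.png

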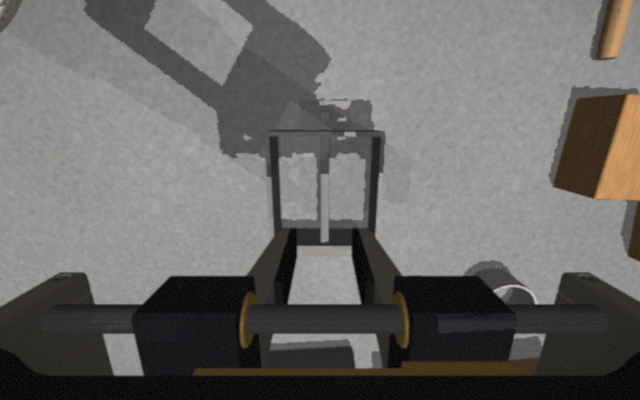

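Request:
apply_moves(rows=[[[0,0,0],[-0.005,-0.006,-0.25],-0.2],[[0,0,0],[-0.005,-0.006,-0.5],-0.2],[[0,0,0],[-0.005,-0.006,-0.68],-0.2],[[0,0,0],[-0.005,-0.006,-0.743],-0.2],[[0,0,0],[-0.005,-0.006,-0.743],-0.2],[[0,0,0],[-0.005,-0.006,-0.743],-1],[[0,0,0],[-0.005,-0.006,-0.743],-1],[[0,0,0],[-0.005,-0.006,-0.743],-1],[[0,0,0],[-0.005,-0.006,-0.743],-1],[[0,0,0],[-0.005,-0.006,-0.743],-1]])

```text
time_s: 24.55
ee_pos: [0.413, -0.3123, 0.0521]
ee_rot: [0.731, 0.682, 0.0, 0.001]
ft_force: [-0.3, 0.8, 8.3]
grip_width: 0.0093
grip_force: 30.0
```

Request:
apply_moves(rows=[[[0,0,0],[0,0,0.03],-1],[[0,0,0],[0,0,0.1],-1],[[0,0,0],[0,0,0.1],-1]])

```text
time_s: 24.85
ee_pos: [0.4128, -0.3123, 0.0722]
ee_rot: [0.731, 0.682, 0.0, 0.001]
ft_force: [0.2, -0.8, -3.3]
grip_width: 0.0098
grip_force: 30.0
```

Request:
apply_moves(rows=[[[0,0,0],[0,0,0.2],-1],[[0,0,0],[0,0,0.4],-1],[[0,0,-0.439],[0.12,0.4,0.4],-1],[[0,0,-0.439],[0.25,0.85,0.4],-1],[[0,0,-0.439],[0.25,0.85,0.4],-1],[[0,0,-0.439],[0.25,0.85,0.4],-1],[[0,0,-0.439],[0.25,0.85,0.4],-1],[[0,0,-0.439],[0.25,0.85,0.4],-1],[[0,0,-0.439],[0.25,0.85,0.4],-1],[[0,0,-0.439],[0.25,0.85,0.4],-1],[[0,0,-0.439],[0.25,0.85,0.4],-1],[[0,0,-0.439],[0.25,0.85,0.4],-1],[[0,0,-0.439],[0.25,0.85,0.4],-1]])

```text
time_s: 26.15
ee_pos: [0.4617, -0.1417, 0.1504]
ee_rot: [0.998, 0.061, -0.0, -0.0]
ft_force: [-0.2, -0.1, -3.7]
grip_width: 0.0094
grip_force: 30.0
```

Request:
apply_moves(rows=[[[0,0,0],[0.12,0.25,0],-1],[[0,0,0],[0.255,0.5,0],-1],[[0,0,0],[0.255,0.75,0],-1],[[0,0,0],[0.255,0.858,0],-1],[[0,0,0],[0.255,0.858,-0.11],-1],[[0,0,0],[0.255,0.858,-0.11],-1],[[0,0,0],[0.255,0.858,-0.11],-1],[[0,0,0],[0.255,0.858,-0.11],-1]])

```text
time_s: 26.95
ee_pos: [0.5134, 0.0292, 0.1293]
ee_rot: [0.998, 0.061, 0.0, 0.0]
ft_force: [0.4, -0.2, -3.5]
grip_width: 0.0093
grip_force: 30.0
```

```bash
timeout 60 python3 - <<'E'
from h import *
s=ctrl.sense(); print(s['time_s'],s['ee_pos'],s['ee_rot'],s['grip_width'],s['ft_force'])
im,d,ci=grab('wrist'); w=cloud(d,ci);W=w*1000; np.savez('w13.npz',im=im,w=w)
cv2.imwrite('pics/w13.png',im)
P=W[:300].reshape(-1,3); P=P[np.hypot(P[:,0]-516,P[:,1]-30)<125]
p=P[(P[:,2]>118)&(P[:,2]<145)]; print(len(p),cv2.minAreaRect(p[:,:2].astype(np.float32)),np.percentile(p[:,2],[2,50,98]))
A=np.c_[p[:,:2]-[516,30],np.ones(len(p))]; print(np.linalg.lstsq(A,p[:,2],rcond=None)[0])
E
```

```text
26.95 [0.51342487 0.02920005 0.12930513] [9.98127361e-01 6.11696738e-02 2.02420214e-04 3.89418929e-05] 0.009291381370926907 [ 0.42884967 -0.24284466 -3.45114394]
10520 ((528.9737548828125, 31.304630279541016), (109.02283477783203, 128.86141967773438), 7.033054351806641) [119.12872236 131.0401116  140.51957524]
[3.49677250e-02 3.62045963e-03 1.27614545e+02]
```

View pics/w13.png

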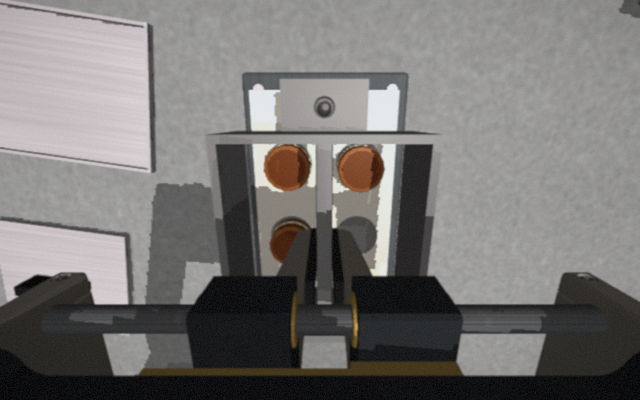

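```bash
timeout 60 python3 - <<'E'
from h import *
z=np.load('w13.npz'); im=z['im']; W=z['w']*1000; ci=imaging.camera_info('wrist')
g=cv2.cvtColor(im,cv2.COLOR_BGR2GRAY)
print(g[92:122,311:338:1])
e=W[82:128,285:365].reshape(-1,3); e=e[(e[:,2]>70)&(e[:,2]<105)]; A=np.c_[e[:,:2]-[600,38],np.ones(len(e))]; k=np.linalg.lstsq(A,e[:,2],rcond=None)[0]; print('ear plane',k,len(e))
E
```

```text
[[162 160 163 160 163 161 163 166 164 163 164 162 165 165 166 167 168 165
  164 169 167 164 166 171 171 170 170]
 [163 162 163 164 164 163 162 163 166 164 165 164 164 165 168 165 165 166
  166 169 169 165 170 168 168 168 169]
 [161 162 164 164 164 163 164 167 164 164 165 167 162 163 164 169 168 169
  167 166 168 166 167 168 169 166 168]
 [163 165 162 164 169 165 167 166 163 162 158 153 143 145 149 153 162 164
  170 170 171 170 168 173 169 171 169]
 [165 164 164 165 167 165 161 159 148 141 126 112 105 103 106 111 122 143
  155 166 165 171 169 172 171 171 174]
 [163 165 161 168 164 161 156 137 119 104  89  80  81  84  80  83  85  96
  119 140 156 166 172 166 169 169 171]
 [162 163 164 164 162 147 127 105  88  85  89  99 112 116 112 104  94  80
   89 108 137 158 168 171 170 171 170]
 [165 164 164 164 153 128 102  89  99 114 123 134 131 133 129 131 123 112
   95  88 105 136 158 171 170 169 173]
 [164 165 162 160 144 114  96 104 129 144 143 140 134 127 122 125 129 133
  123 108  97 112 146 165 173 170 170]
 [163 166 163 150 126  99 101 120 135 134 122 112 104  93  94  97 108 125
  141 132
[... 1655 characters left out ...]
80  69  64  64  69  74  92 102
  118 132 153 163 169 172 168 170 170]
 [161 161 165 164 164 165 164 156 151 133 119 106 105 102 107 113 123 133
  148 158 165 168 170 169 169 170 171]
 [162 162 161 165 164 164 163 165 162 157 148 143 137 137 146 151 156 159
  162 169 169 167 171 168 168 165 167]
 [160 161 165 163 159 162 161 164 165 161 161 162 158 160 163 163 166 169
  165 164 168 167 168 169 168 168 168]
 [159 158 161 163 163 162 162 162 161 163 163 164 160 166 164 164 164 162
  163 167 168 164 165 165 167 165 167]
 [159 161 161 160 159 163 163 163 161 161 165 160 161 166 164 163 161 164
  166 162 164 166 167 164 165 166 166]]
ear plane [-9.85693829e-04 -9.20056633e-04  8.42662217e+01] 3391
```

```bash
timeout 60 python3 - <<'E'
from h import *
ci=imaging.camera_info('wrist')
h=pix(ci,323.9,106.3,.0843)*1000; t=pix(ci,325.2,106.7,.0515)*1000; print(h,t,t-h,ctrl.sense()['ee_pos'])
E
```

```text
[599.32834745  39.6334298   84.3       ] [600.61492487  38.73842137  51.5       ] [  1.28657742  -0.89500843 -32.8       ] [0.51358298 0.02912959 0.12945004]
```

Request:
apply_moves(rows=[[[0,0,0],[0.0065,-0.003,-0.04],-1],[[0,0,0],[0.0065,-0.003,-0.08],-1],[[0,0,0],[0.0065,-0.003,-0.11],-1],[[0,0,0],[0.0065,-0.003,-0.14],-1],[[0,0,0],[0.0065,-0.003,-0.165],-1],[[0,0,0],[0.0065,-0.003,-0.165],-1]])

```text
time_s: 27.6
ee_pos: [0.5139, 0.0292, 0.0949]
ee_rot: [0.998, 0.061, -0.001, -0.0]
ft_force: [0.8, 0.1, -3.2]
grip_width: 0.0097
grip_force: 30.0
```

Request:
apply_moves(rows=[[[0,0,0],[0,0,-0.02],-1],[[0,0,0],[0,0,-0.04],-1],[[0,0,0],[0,0,-0.055],-1],[[0,0,0],[0,0,-0.064],-1],[[0,0,0],[0,0,-0.067],-1],[[0,0,0],[0,0,-0.067],-1]])

```text
time_s: 28.2
ee_pos: [0.5145, 0.0293, 0.0824]
ee_rot: [0.998, 0.061, -0.0, -0.0]
ft_force: [0.5, 0.5, -3.4]
grip_width: 0.0097
grip_force: 30.0
```

Still hanging; I'll go down a little more until it makes contact.

Request:
apply_moves(rows=[[[0,0,0],[0,0,-0.005],-1],[[0,0,0],[0,0,-0.01],-1],[[0,0,0],[0,0,-0.01],-1]])

```text
time_s: 28.5
ee_pos: [0.5147, 0.0293, 0.0821]
ee_rot: [0.998, 0.061, 0.0, -0.0]
ft_force: [-6.3, -0.9, 19.6]
grip_width: 0.0094
grip_force: 30.0
```

Request:
apply_moves(rows=[[[0,0,0],[0,0,0.005],-0.2],[[0,0,0],[0,0,0.005],-0.2],[[0,0,0],[0,0,0.005],-0.2],[[0,0,0],[0,0,0.2],-0.2],[[0,0,0],[0,0,0.45],-0.2],[[0,0,0],[0,0,0.65],-0.2],[[0,0,0],[0,0,0.65],-0.2],[[0,0,0],[0,0,0.65],-0.2]])

```text
time_s: 29.3
ee_pos: [0.515, 0.0293, 0.211]
ee_rot: [0.998, 0.061, 0.001, 0.0]
ft_force: [0.0, 0.6, 0.2]
grip_width: 0.0369
grip_force: 0.0
```

```bash
timeout 60 python3 - <<'E'
from h import *
s=ctrl.sense(); print(s['time_s'],s['ee_pos'],s['ee_rot'],s['grip_width'],s['joint_pos'])
im,d,ci=grab('wrist'); w=cloud(d,ci);W=w*1000; np.savez('w14.npz',im=im,w=w); cv2.imwrite('pics/w14.png',im)
P=W[:300].reshape(-1,3)
N=P[np.hypot(P[:,0]-516,P[:,1]-30)<125]
p=N[(N[:,2]>80)&(N[:,2]<92)]; print('rim',len(p),cv2.minAreaRect(p[:,:2].astype(np.float32)),np.percentile(p[:,2],[2,50,98]))
A=np.c_[p[:,:2]-[516,30],np.ones(len(p))]; print(np.linalg.lstsq(A,p[:,2],rcond=None)[0])
near(W,600,38,34,41,14); near(W,434,19,34,41,14)
L=P[(P[:,1]>170)&(P[:,0]<510)&(P[:,1]<400)]
for lo,hi in [(9,15),(34,42)]:
    p=L[(L[:,2]>lo)&(L[:,2]<hi)]; print('lid',len(p),cv2.minAreaRect(p[:,:2].astype(np.float32)) if len(p)>5 else '')
im,d,ci=grab('top'); W=cloud(d,ci)*1000; cv2.imwrite('pics/top14.png',im)
L=W[215:280,205:280].reshape(-1,3)
p=L[(L[:,2]>31)&(L[:,2]<44)]; print('lid handle top',len(p),cv2.minAreaRect(p[:,:2].astype(np.float32)))
E
```

```text
29.3 [0.51496407 0.02928448 0.21102005] [9.98123786e-01 6.12192027e-02 1.05661897e-03 2.04337977e-05] 0.03688437106278451 [ 5.39146994e-02  2.01277968e-01  1.88412414e+00 -2.91559075e-05
  1.05407706e+00  1.50221032e+00]
rim 2367 ((516.7355346679688, 29.888843536376953), (136.06509399414062, 128.3861541748047), 7.028425693511963) [80.87657047 85.02844116 86.55233032]
[ 1.38357423e-03 -9.47299572e-05  8.46986124e+01]
(600, 38) 389 [600.1  37.9] [27.1 26.3] z [35.9 37.2 38.5]
(434, 19) 35 [422.5  17.7] [ 4.8 18.3] z [36.1 37.2 38. ]
lid 7175 ((381.93951416015625, 307.51806640625), (139.95355224609375, 131.41578674316406), 88.54983520507812)
lid 384 ((382.3258361816406, 306.45684814453125), (60.06907653808594, 12.31069564819336), 88.51058959960938)
lid handle top 60 ((379.47509765625, 307.677001953125), (10.421082496643066, 59.58087158203125), 0.7493636608123779)
```

Request:
apply_moves(rows=[[[0,0,0.453],[-0.3,0.7,0],-0.1],[[0,0,0.453],[-0.3,0.7,0],-0.1],[[0,0,0.453],[-0.3,0.7,0],-0.1],[[0,0,0.453],[-0.3,0.7,0],-0.1],[[0,0,0.453],[-0.3,0.7,0],-0.1],[[0,0,0.453],[-0.3,0.7,0],-0.1],[[0,0,0.453],[-0.3,0.7,0],-0.1],[[0,0,0.453],[-0.3,0.7,0],-0.1],[[0,0,0.453],[-0.3,0.7,0],-0.1],[[0,0,0.453],[-0.3,0.7,0],-0.1],[[0,0,0.453],[-0.3,0.7,0],-0.1]])

```text
time_s: 30.5
ee_pos: [0.4535, 0.1689, 0.2087]
ee_rot: [0.716, 0.698, -0.001, -0.001]
ft_force: [0.9, -0.7, -0.5]
grip_width: 0.0419
grip_force: 0.0
```

Request:
apply_moves(rows=[[[0,0,0],[-0.2,0.3,0],-0.1],[[0,0,0],[-0.365,0.55,0],-0.1],[[0,0,0],[-0.365,0.687,-0.2],-0.1],[[0,0,0],[-0.365,0.687,-0.2],-0.1],[[0,0,0],[-0.365,0.687,-0.2],-0.1],[[0,0,0],[-0.365,0.687,-0.2],-0.1]])

```text
time_s: 31.1
ee_pos: [0.3811, 0.3062, 0.1697]
ee_rot: [0.716, 0.698, -0.001, 0.0]
ft_force: [0.7, 0.2, 0.6]
grip_width: 0.0414
grip_force: 0.0
```

```bash
timeout 60 python3 - <<'E'
from h import *
s=ctrl.sense(); print(s['time_s'],s['ee_pos'],s['ee_rot'],s['grip_width'],s['joint_pos'])
im,d,ci=grab('wrist'); w=cloud(d,ci);W=w*1000; np.savez('w15.npz',im=im,w=w); cv2.imwrite('pics/w15.png',im)
P=W[:300].reshape(-1,3); L=P[np.hypot(P[:,0]-382,P[:,1]-307)<105]
for lo,hi in [(9,15),(33,42)]:
    p=L[(L[:,2]>lo)&(L[:,2]<hi)]; print('lid',len(p),cv2.minAreaRect(p[:,:2].astype(np.float32)) if len(p)>5 else '',np.median(p[:,2]))
E
```

```text
31.1 [0.38105716 0.30615146 0.16969207] [ 7.16047829e-01  6.98050426e-01 -1.05231826e-03  4.86331440e-05] 0.04138288855418811 [ 6.73973100e-01  2.13810892e-01  1.97497035e+00 -3.72654182e-04
  9.54896259e-01  6.99641570e-01]
lid 11567 ((381.1796569824219, 306.7794189453125), (137.28900146484375, 130.13818359375), 88.46942901611328) 11.202472166345512
lid 583 ((381.2084045410156, 307.55792236328125), (59.125579833984375, 11.10564136505127), 88.61317443847656) 36.00012294128213
```

Request:
apply_moves(rows=[[[0,0,0],[0,0.004,-0.25],-0.1],[[0,0,0],[0,0.004,-0.5],-0.1],[[0,0,0],[0,0.004,-0.64],-0.1],[[0,0,0],[0,0.004,-0.7],-0.1],[[0,0,0],[0,0.004,-0.7],-0.1],[[0,0,0],[0,0.004,-0.7],-1],[[0,0,0],[0,0.004,-0.7],-1],[[0,0,0],[0,0.004,-0.7],-1],[[0,0,0],[0,0.004,-0.7],-1],[[0,0,0],[0,0.004,-0.7],-1]])

```text
time_s: 32.15
ee_pos: [0.3821, 0.308, 0.0314]
ee_rot: [0.716, 0.698, 0.001, 0.0]
ft_force: [0.0, -1.3, 8.2]
grip_width: 0.0119
grip_force: 30.0
```

Request:
apply_moves(rows=[[[0,0,0],[0,0,0.03],-1],[[0,0,0],[0,0,0.1],-1],[[0,0,0],[0,0,0.1],-1]])

```text
time_s: 32.45
ee_pos: [0.382, 0.308, 0.0516]
ee_rot: [0.716, 0.698, 0.001, 0.0]
ft_force: [-0.2, 0.1, -3.5]
grip_width: 0.0116
grip_force: 30.0
```

Request:
apply_moves(rows=[[[0,0,0],[0,0,0.25],-1],[[0,0,0],[0,0,0.5],-1],[[0,0,-0.453],[0.15,-0.35,0.55],-1],[[0,0,-0.453],[0.3,-0.7,0.55],-1],[[0,0,-0.453],[0.3,-0.7,0.55],-1],[[0,0,-0.453],[0.3,-0.7,0.55],-1],[[0,0,-0.453],[0.3,-0.7,0.55],-1],[[0,0,-0.453],[0.3,-0.7,0.55],-1],[[0,0,-0.453],[0.3,-0.7,0.55],-1],[[0,0,-0.453],[0.3,-0.7,0.55],-1],[[0,0,-0.453],[0.3,-0.7,0.55],-1],[[0,0,-0.453],[0.3,-0.7,0.55],-1],[[0,0,-0.453],[0.3,-0.7,0.55],-1]])

```text
time_s: 33.75
ee_pos: [0.441, 0.1673, 0.1599]
ee_rot: [0.998, 0.061, -0.0, 0.0]
ft_force: [0.5, 1.0, -4.1]
grip_width: 0.0117
grip_force: 30.0
```

Request:
apply_moves(rows=[[[0,0,0],[0.15,-0.25,0],-1],[[0,0,0],[0.3,-0.5,0],-1],[[0,0,0],[0.378,-0.69,0],-1],[[0,0,0],[0.378,-0.69,-0.08],-1],[[0,0,0],[0.378,-0.69,-0.08],-1],[[0,0,0],[0.378,-0.69,-0.08],-1],[[0,0,0],[0.378,-0.69,-0.08],-1]])

```text
time_s: 34.45
ee_pos: [0.5167, 0.0303, 0.1446]
ee_rot: [0.998, 0.062, -0.0, -0.0]
ft_force: [-0.1, -0.8, -3.3]
grip_width: 0.0115
grip_force: 30.0
```

```bash
timeout 60 python3 - <<'E'
from h import *
s=ctrl.sense(); print(s['time_s'],s['ee_pos'],s['ee_rot'],s['grip_width'],s['ft_force'])
im,d,ci=grab('wrist'); w=cloud(d,ci);W=w*1000; np.savez('w16.npz',im=im,w=w); cv2.imwrite('pics/w16.png',im)
P=W[:300].reshape(-1,3); L=P[np.hypot(P[:,0]-517,P[:,1]-30)<130]; zt=s['ee_pos'][2]*1000-19.4
p=L[(abs(L[:,2]-zt)<5)]; print('plate',zt,len(p),cv2.minAreaRect(p[:,:2].astype(np.float32)),np.median(p[:,2]))
A=np.c_[p[:,:2]-[516,30],np.ones(len(p))]; print(np.linalg.lstsq(A,p[:,2],rcond=None)[0])
fx=p@np.r_[0.9925,.1219,0]; q=p; t=q[:,:2]@[.9925,.1219]; l=q[:,:2]@[-.1219,.9925]; print('far edge t',np.percentile(t,99.8),'lat',np.percentile(l,[.3,99.7]))
c=np.array([516.7,29.9]); print('frame t,l',c@[.9925,.1219],c@[-.1219,.9925])
p=L[(L[:,2]>34)&(L[:,2]<41)]; print('ear',len(p),p.mean(0) if len(p) else '')
E
```

```text
34.45 [0.51669593 0.03033496 0.14460395] [ 9.98069174e-01  6.21119941e-02 -1.07107991e-04 -1.07936678e-04] 0.011483134743407892 [-0.05885172 -0.84401932 -3.25182141]
plate 125.20395164905273 22827 ((525.108154296875, 31.649932861328125), (117.51972198486328, 130.44371032714844), 7.090065002441406) 124.41964261577817
[2.69638121e-03 1.83290755e-03 1.24346212e+02]
far edge t 583.752568895304 lat [-96.88968861  31.80699948]
frame t,l 516.4695600000001 -33.30998
ear 2466 [601.4874043   40.52347218  37.21274503]
```

Request:
apply_moves(rows=[[[0,0,0],[0.0075,-0.003,0],-1],[[0,0,0],[0.0075,-0.003,-0.04],-1],[[0,0,0],[0.0075,-0.003,-0.08],-1],[[0,0,0],[0.0075,-0.003,-0.11],-1],[[0,0,0],[0.0075,-0.003,-0.135],-1],[[0,0,0],[0.0075,-0.003,-0.155],-1],[[0,0,0],[0.0075,-0.003,-0.155],-1]])

```text
time_s: 35.2
ee_pos: [0.5182, 0.0288, 0.1127]
ee_rot: [0.998, 0.061, -0.001, -0.0]
ft_force: [-0.1, -0.6, -3.4]
grip_width: 0.0116
grip_force: 30.0
```

The lip has entered the frame without resistance, so I'll lower the rest of the way.

Request:
apply_moves(rows=[[[0,0,0],[0,0,-0.005],-1],[[0,0,0],[0,0,-0.01],-1],[[0,0,0],[0,0,-0.014],-1],[[0,0,0],[0,0,-0.014],-1]])

```text
time_s: 35.6
ee_pos: [0.5189, 0.0289, 0.1114]
ee_rot: [0.998, 0.061, 0.0, 0.0]
ft_force: [-1.1, 0.8, 4.4]
grip_width: 0.0116
grip_force: 30.0
```

Request:
apply_moves(rows=[[[0,0,0],[0,0,0],-0.2],[[0,0,0],[0,0,0],-0.2],[[0,0,0],[0,0,0],-0.2],[[0,0,0],[0,0,0.2],-0.2],[[0,0,0],[0,0,0.45],-0.2],[[0,0,0],[0,0,0.65],-0.2],[[0,0,0],[0,0,0.65],-0.2],[[0,0,0],[0,0,0.65],-0.2]])

```text
time_s: 36.4
ee_pos: [0.519, 0.0289, 0.2413]
ee_rot: [0.998, 0.061, 0.001, 0.0]
ft_force: [-0.3, 0.1, 0.4]
grip_width: 0.0368
grip_force: 0.0
```

```bash
timeout 60 python3 - <<'E'
from h import *
s=ctrl.sense(); print(s['time_s'],s['ee_pos'],s['grip_width'],s['ft_force'])
im,d,ci=grab('wrist'); w=cloud(d,ci);W=w*1000; cv2.imwrite('pics/w17.png',im)
P=W[:300].reshape(-1,3); L=P[np.hypot(P[:,0]-517,P[:,1]-30)<130]
p=L[(L[:,2]>86)&(L[:,2]<98)]; print('plate',len(p),cv2.minAreaRect(p[:,:2].astype(np.float32)),np.median(p[:,2]))
A=np.c_[p[:,:2]-[516,30],np.ones(len(p))]; print(np.linalg.lstsq(A,p[:,2],rcond=None)[0])
p=L[(L[:,2]>34)&(L[:,2]<41)]; print('ear',len(p),p.mean(0)); p=L[(L[:,2]>26)&(L[:,2]<32)]; print('board',len(p),p.mean(0))
im,d,ci=grab('scene'); cv2.imwrite('pics/scene17.png',cv2.resize(im[60:360,140:500],None,fx=2,fy=2))
E
```

```text
36.4 [0.51901533 0.02888696 0.24128974] 0.03676320155917887 [-0.31965589  0.10574304  0.38313564]
plate 11846 ((517.3417358398438, 28.97512435913086), (137.82208251953125, 130.20033264160156), 7.0908284187316895) 91.16944066297333
[-7.21514309e-04 -3.04684627e-04  9.11680575e+01]
ear 1473 [575.2324754   37.42086739  37.15923011]
board 1417 [598.56566597  40.21009243  29.15292629]
```

View pics/scene17.png

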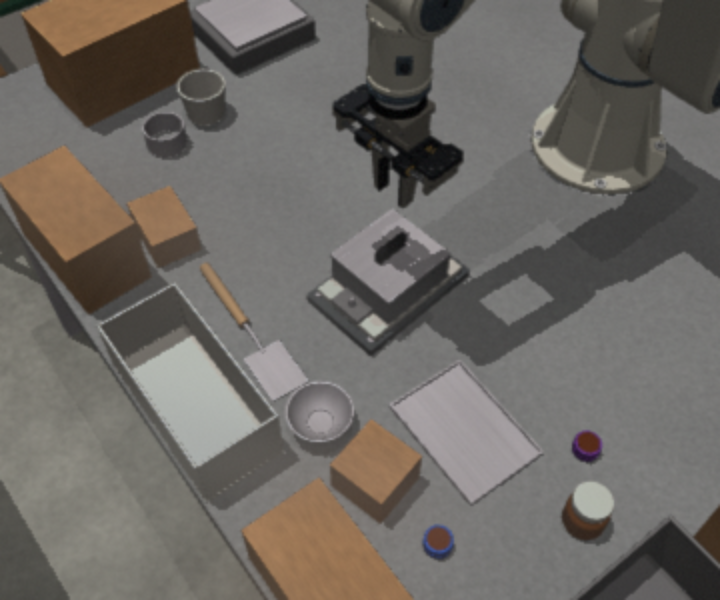

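The scene view shows the stack fully assembled around (390,275), the pan empty, and the look-alikes and bystanders still in place. The lid's top is at 92 mm and level, as it should be when seated. Handing in.

```bash
timeout 60 python3 -c "
from bench import ctrl
print(ctrl.job_done())"
```

```text
the job is handed in; nothing more can be done
None
```

The cake carrier is packed and handed in at about 36 s: the board is down on both dowels, all three cakes stand within about 2 mm of their mark centres, the frame sits flat on the board, and the lid is seated and level.

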